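Blow down the air line's water trap and set the throttle valve two turns open

TASK

Get the bench air line ready for the engraving handpiece. First blow down the water trap: press the sprung cap on its top fully down and let it spring back up. Then turn the throttle valve's handwheel clockwise until it is shut against its stop, back it off exactly two full turns, and finish still holding its crank handle in the closed gripper, ready to shut off, with the wheel at rest, without disturbing the punch tray, pitch bowl and hammer lying around.

Things in the scene. Friction and masses are not known exactly. Their poses are not given: they have to be found in the camera images.
- air_station: Fixed pipework on a dark steel plate 90 x 460 x 12 mm. A 21 mm pipe runs 125 mm above the bench along y between risers at y = -200 and 200 mm. On it: water trap at y = -105 (clear bowl, aluminium head, cap on top), 48 mm gauge in the middle (top 191 mm high), brass throttle valve with handwheel at y = 105. Origin: centre of the plate's underside, on the bench; x away from the robot, z up.
- cap_top (a point): Centre of the top face of the water trap's sprung blow-down cap, a black mushroom cap 37 mm across (flat top 30 mm) and 16 mm tall, 181 mm above the bench when up; it moves straight down when pressed.
- cap (a joint): Travel of the blow-down cap, m: 0 = up, 0.007 = fully down at its stop. A spring pushes it up: 1.5 N starts it moving, 5 N holds it fully down; it springs back by itself.
- wheel_centre (a point): Point on the vertical axis of the throttle valve's handwheel, at the mid-height of its rim, 196 mm above the bench. Grey cast wheel with four spokes; rim centre line 52 mm from the axis, rim 13 mm thick, 117 mm over all; the hub stands at most 13 mm above this point. The wheel stays at one height as it turns.
- throttle (a joint): Angle of the handwheel, rad: 0 = shut against its rigid stop; grows as it opens, anticlockwise from above; a turn is 6.283; range four turns; starts 0.35 to 1.15 turns open. Gland friction takes about 2.5 N at the crank handle and keeps the wheel where it is left. At 0 the crank handle lies in air_station's +x direction from the wheel's axis; it goes round with the wheel.
- crank_grip: The wheel's crank handle: an upright black round grip, 21 mm in diameter, 54 mm tall, standing on the rim 52 mm from the wheel's axis. It revolves freely on its own pin, so a gripper closed on it from above can carry it round without turning itself. Origin: centre of its lower end, 208 mm above the bench; z up along it. The rim's top is 5 mm below its lower end.
- grip_mid (a point): Point on the axis of the crank handle, 29 mm above its lower end, 237 mm above the bench: the height to hold it.
- punch_tray: Loose bystander: wooden tray 115 x 250 x 26 mm with three compartments of steel chasing punches, on the robot's side of the station. Origin: centre of its underside.
- pitch_bowl: Loose bystander: dark iron pitch bowl 110 mm across, 47 mm tall, on the far side of the station. Origin: centre of its underside.
- hammer: Loose bystander: hammer with a wooden handle, 220 mm long, lying on the far side of the station. Origin on its underside, its x axis along it.

How it is judged:
By the outcome, as a careful person would: the job done as asked, in the order asked, and still so for the second after the job is handed in, while the arm keeps its last pose, push and grip.
It also fails if it takes over 67 s, if anything falls off the work surface, if the arm or the gripper's body presses on something with over 40 N, if the wrist force passes 120 N, or if a joint passes its speed limit or range.

ROBOT

A 7-joint arm with a two-finger parallel gripper is mounted at the origin on the work surface. World frame = base frame: x ahead of the robot, y to its left, z up, the work surface at z = 0. Lengths are in mm, angles in rad, forces in N, time in s.
With the tool pointing down it reaches from about 350 to 900 mm from the base axis. Payload 8.1 kg.
Tool frame: the origin (TCP) lies at the very end of the fingers, on their centre line; the grasp point (between the pads) lies 19 mm behind it (r.grip_point_offset is the distance from the TCP to the grasp point, in mm); z points along the fingers, y is the line along which they close (so a half turn about z gives the same grasp; the last joint's range is limited). The gripper opens to 85 mm and grips with 20 to 120 N. Pads are 22 mm wide; open, the fingers measure 114 mm over their backs; the gripper's body (76 mm by 85 mm) begins 54 mm behind the grasp point. The pads swing forward as they close: fully open they stand 13 mm farther back than shut.
Start: joints at [1.176, 0.434, 0.025, 1.573, -0.012, 1.134, -0.075], TCP at [179.774, -598.601, 231.323] pointing down, gripper open.
Joint ranges: [-2.62, 2.62], [-0.44, 2.09], [-1.27, 1.32], [0.08, 2.57], [-1.32, 4.46], [0.12, 2], [-2.74, 2.74]. Speed limits (rad/s): [2.22, 2.22, 3.01, 3.01, 3.14, 3.14, 3.14].

INTERFACE

Orientations are given as a unit quaternion [x, y, z, w].
In Python, from rig import r, solve_ik, readout, camera, calibration gives the robot as it stands. The module is installed in compiled form; this text tells all that it offers. Calls block until the motion is done:
- r.reach(position, orientation): joint-space move of the TCP to a pose.
- r.servo_line(position, speed=150, attitude=None): straight line of the TCP; attitude=None keeps the orientation; speed is the mean speed in mm/s.
- r.set_joints(angles): joint-space move.
- r.release() and r.close_gripper(squeeze=None): open the fingers fully, or close them until they stop; squeeze is the grip in N (None keeps the last).
- r.sleep(seconds).
- solve_ik(position, orientation): joint angles nearest the present ones, or None.
- readout.sense(): the state.
- camera(name): name is "scene" or "top"; returns the picture (420x560x3 uint8, red, green, blue); there is no depth.
- calibration(name): a dict with "mtx" (3x3 intrinsics, pixels), "extrinsics" (4x4, takes a point from world to camera coordinates). Camera axes: x right, y up, looking along -z (the intrinsics and any distortion apply to the point x, -y, -z); pixel columns grow to the right and rows downward; lengths in mm; the calibration is good to about 2 mm. A picture is of the moment at which its call begins. calibration takes no time and is no camera call.
A pose or a line that the arm cannot do raises r.Unreachable and nothing moves.
- r.sign_off(): hands the job in; it is judged then, once.
The state is a dict: "t": time; "joints": joint angles; "dq": joint speeds; "tau": joint torques, N m; "ee_pos": TCP position; "eef_rot": TCP orientation; "ft_force": force on the tool from outside, world axes, zero at the start; "wrist_torque": the same for the moment, N m; "width": finger opening in mm; "grasp_force": force on a finger pad.
Only numpy, scipy, OpenCV 4.12 (cv2) and the standard library are available. Lean on these libraries where they do the work, as an engineer would, in place of code of your own. Each camera call takes 0.05 s, during which the arm holds its last target. There are 200 camera calls.

## Working session

There is one attempt and no reset: what is moved stays moved. The work goes in short steps, each a Python script; the robot and the scene stay as the last script left them, time stands still between calls to the robot, and variables do not carry over. Pictures are saved under pics/ and viewed, at most 10 in all, crops included, and the job is handed in when it is done.

```bash
mkdir -p pics
python3 - <<'E'
from rig import r, readout, camera, calibration
import cv2
for n in("scene","top"):
    cv2.imwrite(f"pics/{n}0.png",camera(n)[:,:,::-1]); c=calibration(n); print(n,c)
s=readout.sense();print(s["t"],s["ee_pos"],s["eef_rot"],s["width"],r.grip_point_offset)
E
```

```text
scene {'mtx': array([[450.93696572,   0.        , 279.28337867],
       [  0.        , 450.93696572, 216.64904673],
       [  0.        ,   0.        ,   1.        ]]), 'extrinsics': array([[-8.35580703e-01,  5.49295177e-01, -8.92728970e-03,
         4.46308790e+02],
       [-3.16504084e-01, -4.68052543e-01,  8.25076955e-01,
         5.61487943e+01],
       [ 4.49032351e-01,  6.92243906e-01,  5.64949840e-01,
        -1.28941443e+03],
       [ 0.00000000e+00,  0.00000000e+00,  0.00000000e+00,
         1.00000000e+00]])}
top {'mtx': array([[499.96258949,   0.        , 286.40696001],
       [  0.        , 499.96258949, 210.83876692],
       [  0.        ,   0.        ,   1.        ]]), 'extrinsics': array([[-6.39048837e-03, -9.99979394e-01, -6.10810028e-04,
         4.52669719e+01],
       [ 9.89537936e-01, -6.41179907e-03,  1.44130363e-01,
        -5.79629195e+02],
       [-1.44131309e-01,  3.16643715e-04,  9.89558520e-01,
        -1.22189964e+03],
       [ 0.00000000e+00,  0.00000000e+00,  0.00000000e+00,
         1.00000000e+00]])}
0.1 [ 179.6401693  -598.16542116  230.64404487] [ 9.89377747e-01  1.45365787e-01 -1.68735218e-04 -6.58076415e-04] 85.27925448671493 18.700000000000003
```

View pics/scene0.png

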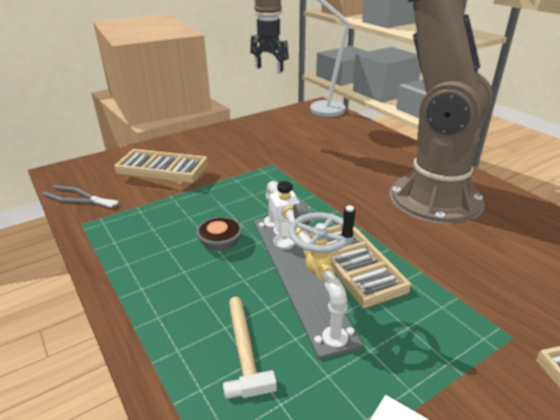

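View pics/top0.png

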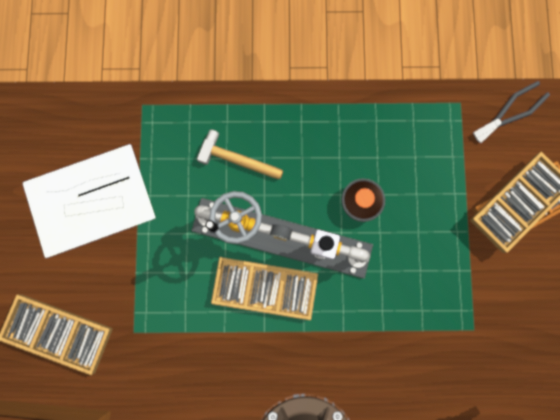

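The scene view shows the cap at about (285,187) and the crank handle at (349,220). In the top view the cap is at (326,243), the wheel centre near (235,217) and the handle near (211,227). I'll refine these next.

```bash
cat > h.py <<'E'
import numpy as np, cv2
from rig import r, solve_ik, readout, camera, calibration
def ray(n,uv):
    c=calibration(n);E=c["extrinsics"];R=E[:3,:3];t=E[:3,3]
    d=np.linalg.inv(c["mtx"])@[uv[0],uv[1],1]; d=d*[1,-1,-1]
    return -R.T@t, R.T@d/np.linalg.norm(d)
def plane(n,uv,z):
    o,d=ray(n,uv); return o+d*(z-o[2])/d[2]
def proj(n,p):
    c=calibration(n);E=c["extrinsics"];q=E[:3,:3]@p+E[:3,3]; q=q*[1,-1,-1]; q=c["mtx"]@q; return q[:2]/q[2]
def tri(a,b):
    (o1,d1),(o2,d2)=ray("top",a),ray("scene",b)
    k=np.linalg.lstsq(np.c_[d1,-d2],o2-o1,rcond=None)[0]
    p,q=o1+k[0]*d1,o2+k[1]*d2; return (p+q)/2,np.linalg.norm(p-q)
E
python3 - <<'E'
from h import *
def blob(im,u,v,w,thr=45):
    m=(im[v-w:v+w,u-w:u+w].max(2)<thr).astype(np.uint8)
    n,l,s,c=cv2.connectedComponentsWithStats(m)
    return [(s[i,4],s[i,2:4].tolist(),(c[i]+[u-w,v-w]).round(1).tolist()) for i in range(1,n) if s[i,4]>15]
T=cv2.imread("pics/top0.png");S=cv2.imread("pics/scene0.png")
print("cap top",blob(T,326,243,16),"scene",blob(S,285,187,13))
print("handle top",blob(T,211,227,14),"scene",blob(S,349,215,20))
for uv in((326,243),):print(plane("top",uv,181))
print(plane("scene",(285,186),181)); print(plane("top",(235,217),196),plane("top",(211,227),262),plane("scene",(349,208),262))
a=cv2.resize(T[170:280,180:380],None,fx=4,fy=4,interpolation=2)[:, :800]
b=cv2.resize(S[165:275,255:385],None,fx=4,fy=4,interpolation=2)
cv2.imwrite("pics/tc.png",a);cv2.imwrite("pics/sc.png",b)
E
```

```text
cap top [(np.int32(108), [12, 11], [325.6, 243.0])] scene [(np.int32(35), [12, 6], [285.1, 189.3])]
handle top [(np.int32(26), [6, 8], [214.0, 227.9])] scene [(np.int32(198), [11, 23], [347.9, 223.2])]
[486.7447742  -46.09254991 181.        ]
[492.21096122 -37.92173127 181.        ]
[544.43797632 155.42972337 196.        ] [515.01141375 198.19569543 262.        ] [519.54951726 198.91552152 262.        ]
```

View pics/tc.png

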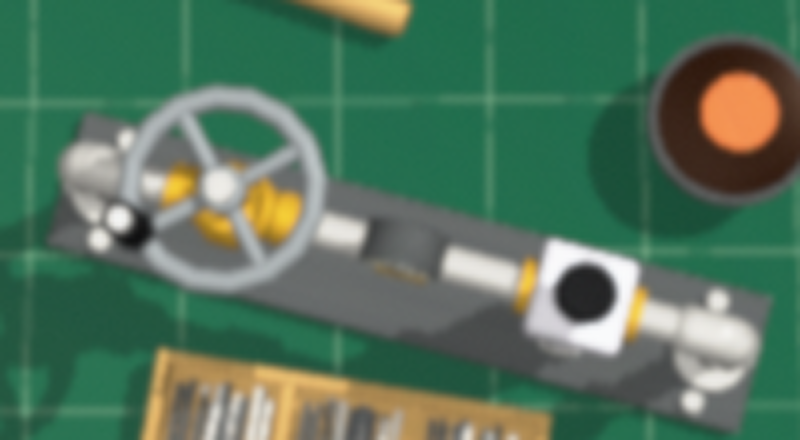

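View pics/sc.png

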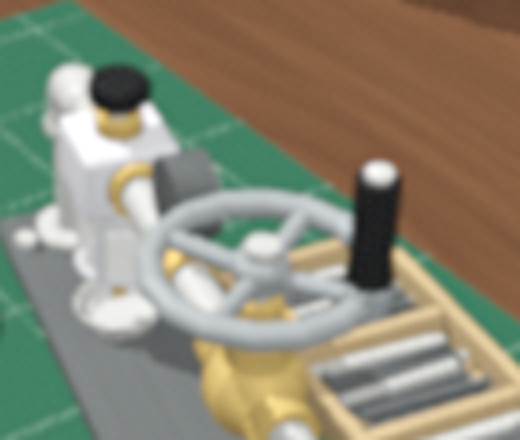

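The top crop shows the cap at (326.1,243.1), the wheel centre at (236,217.1) and the handle's white tip at (210,224.2). The scene crop shows the cap top at (285,185.7), the handle tip at (349.8,208) and the hub at (320.5,226).

Run:
```python
from h import *
P={"cap":((325.8,242.9),(284.8,186)),"tip":((209.7,224.2),(349.6,208)),"hub":((235.2,216.4),(320.5,225))}
for k,(a,b) in P.items(): print(k,tri(a,b))
cap=plane("top",P["cap"][0],181);w=plane("top",(235.8,217),196);tip=plane("top",P["tip"][0],262)
print(cap,plane("scene",P["cap"][1],181),"\n",w,plane("top",P["hub"][0],209),plane("scene",P["hub"][1],209),"\n",tip,plane("scene",P["tip"][1],262))
v=w-cap;yaw=np.arctan2(-v[0],v[1]);print(np.linalg.norm(v[:2]),yaw)
t=tip-w;print(np.linalg.norm(t[:2]),(np.arctan2(t[1],t[0])-yaw)/6.283185)
# camera-independent check: plate mask
T=cv2.imread("pics/top0.png");S=cv2.imread("pics/scene0.png")
```

```text
cap (array([487.36699074, -46.05089756, 175.4412509 ]), np.float64(0.12476209412889475))
tip (array([520.48891366, 200.95148138, 263.47745629]), np.float64(0.5729097105321963))
hub (array([543.69723935, 153.84372687, 209.41075887]), np.float64(0.7022232564745658))
[486.97049599 -45.65131863 181.        ] [492.57502739 -38.16903926 181.        ] 
 [544.42651848 153.65932922 196.        ] [544.02004737 153.65814695 209.        ] [543.07518861 153.63850684 209.        ] 
 [520.874595   200.98369017 262.        ] [518.7027176  199.48882121 262.        ]
207.426924164005 -0.2806643281250554
52.86102760148211 0.36816402441148705
```

The handle tip lies 52.9 mm from the wheel axis at about 0.37 turns open. The cap-to-wheel distance is 207 mm against a nominal 210, and the yaw is −0.28. All of this agrees with the given sizes, so I'll press the cap.

Run:
```python
from h import *
from scipy.spatial.transform import Rotation as Ro
Q=[1,0,0,0]
for yaw in(-.6,0,.6):
    q=(Ro.from_euler('z',yaw)*Ro.from_quat(Q)).as_quat()
    J=[solve_ik([544+52*np.cos(a),153.7+52*np.sin(a),218],q) for a in np.arange(0,6.28,.8)]
    print(yaw,[None if j is None else np.round(np.array(j)[[0,1,2,3,4,5,6]],2).tolist() for j in J[::2]])
r.close_gripper(30)
r.reach([487,-44,260],Q)
f0=readout.sense()["ft_force"]; print(readout.sense()["t"],f0,readout.sense()["ee_pos"])
r.servo_line([487,-44,186],100)
print(readout.sense()["ft_force"])
for z in np.arange(183,166,-1.):
    r.servo_line([487,-44,z],40); s=readout.sense(); f=s["ft_force"]-f0
    print(round(s["t"],2),z,s["ee_pos"].round(1),f.round(1))
    if f[2]>14: break
r.servo_line([487,-44,200],60)
cv2.imwrite("pics/after.png",camera("scene")[:,:,::-1])
r.servo_line([487,-44,310],150);print(readout.sense()["t"])
```

```text
-0.6 [[-0.0, 0.48, -0.49, 1.58, 0.24, 1.14, -2.72], [-0.99, 0.44, 0.77, 1.75, -0.34, 1.09, -2.28], [-1.0, 0.32, 0.77, 1.9, -0.26, 1.03, -2.28], [0.08, 0.39, -0.49, 1.73, 0.2, 1.08, -2.64]]
0 [[0.13, 0.53, -0.71, 1.57, 0.37, 1.18, -2.23], [0.09, 0.49, -0.78, 1.66, 0.37, 1.15, -2.36], [0.21, 0.38, -0.81, 1.81, 0.31, 1.08, -2.27], [0.23, 0.43, -0.7, 1.71, 0.31, 1.11, -2.14]]
0.6 [[0.2, 0.57, -0.84, 1.57, 0.44, 1.21, -1.69], [0.2, 0.56, -0.99, 1.65, 0.5, 1.21, -1.87], [0.31, 0.43, -0.95, 1.8, 0.39, 1.11, -1.75], [0.27, 0.45, -0.76, 1.71, 0.34, 1.12, -1.57]]
3.1333 [ 0.12549065 -0.54967839  0.14542933] [487.04422019 -44.91681368 259.89180043]
[0.37597129 0.98267459 0.88114988]
4.28 183.0 [487.1 -44.  183.2] [-0.3  1.3  0.7]
4.53 182.0 [487. -44. 182.] [-1.1  0.7  0.4]
4.78 181.0 [487.2 -44.  181.1] [-0.4  1.2  1. ]
5.03 180.0 [487.1 -44.  180.1] [0.3 0.3 1.6]
5.28 179.0 [487.2 -44.  179.1] [-0.   1.3  1.3]
5.53 178.0 [487.2 -44.  178.1] [1.  0.8 2.5]
5.78 177.0 [487.2 -44.  177. ] [2.  0.7 3.6]
6.03 176.0 [487.1 -44.  176. ] [1.5 0.5 3.6]
6.28 175.0 [487.1 -44.  175. ] [0.5 1.1 4.6]
6.53 174.0 [487.2 -44.  174.1] [0.4 0.4 5.1]
6.78 173.0 [487.2 -43.9 173.9] [-3.5  1.4 15.7]
8.3083
```

The cap bottomed out: the force jumped to 15.7 N at z = 173.9, 7 mm below its up height, and I then lifted off. Next I'll grasp the crank handle.

Run:
```python
from h import *
from scipy.spatial.transform import Rotation as Ro
q=(Ro.from_euler('z',-.37+np.pi)*Ro.from_quat([1,0,0,0])).as_quat()
C=np.array([544.2,153.7]);h=np.array([520.7,201.0])
print([np.round(solve_ik([*(C+52*np.array([np.cos(a),np.sin(a)])),219],q),2)[-1] for a in np.arange(0,6.28,.8)])
r.reach([*h,310],q); r.release()
s=readout.sense();f0=s["ft_force"];print(s["t"],s["joints"].round(2),f0)
r.servo_line([*h,219],100)
s=readout.sense();print(s["t"],(s["ft_force"]-f0).round(1))
cv2.imwrite("pics/t1.png",camera("top")[:,:,::-1]);cv2.imwrite("pics/s1.png",camera("scene")[:,:,::-1])
r.close_gripper(60)
s=readout.sense();print(s["t"],(s["ft_force"]-f0).round(1),s["width"],s["grasp_force"],s["ee_pos"])
np.savez("st.npz",f0=f0,q=q)
S=camera("scene")[150:280,230:400,::-1];A=cv2.imread("pics/after.png")[150:280,230:400]
cv2.imwrite("pics/g.png",cv2.resize(np.hstack([A,S]),None,fx=2.3,fy=2.3))
```

```text
[np.float64(0.43), np.float64(0.36), np.float64(0.32), np.float64(0.34), np.float64(0.42), np.float64(0.5), np.float64(0.52), np.float64(0.48)]
10.8917 [ 0.22  0.43 -0.98  1.56  0.37  1.34  0.4 ] [-0.52581798 -0.08086173 -0.04810647]
11.95 [ 0.1 -0.1  0.3]
12.6667 [-1.4  1.1  3.6] 19.86866398524242 58.48839282989502 [520.73555483 201.38388337 219.28013564]
```

View pics/g.png

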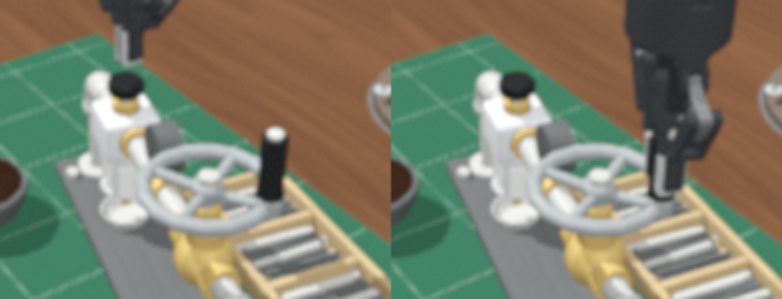

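The left crop shows the cap back up. The right crop shows the gripper holding the crank handle (width 19.9 mm). Now I'll turn it clockwise to the stop.

```bash
cat > turn.py <<'E'
from h import *
d=np.load("st.npz");f0=d["f0"]
def step(C,a,R=52,sp=60):
    r.servo_line([*(C+R*np.array([np.cos(a),np.sin(a)])),219],sp)
    s=readout.sense();f=(s["ft_force"]-f0); p=s["ee_pos"][:2]
    er=np.array([np.cos(a),np.sin(a)]);et=np.array([-er[1],er[0]])
    return s,f[:2]@er,f[:2]@et,p
E
python3 - <<'E'
from turn import *
C=np.array([544.2,153.7]);a=np.arctan2(201-C[1],520.7-C[0]);L=[]
for i in range(60):
    a-=np.radians(12 if a>0.05 else 2.5)
    s,fr,ft,p=step(C,a); L.append([a,*p,fr,ft,np.linalg.norm(s["ft_force"]-f0)])
    print(round(s["t"],2),round(a,3),p.round(2),round(np.arctan2(*(p-C)[::-1]),3),"fr %.1f ft %.1f fz %.1f w %.1f"%(fr,ft,(s["ft_force"]-f0)[2],s["width"]))
    if (ft>13 and a<.1) or abs(fr)>35 or abs(ft)>35: break
np.save("L.npy",L)
E
```

```text
13.05 1.822 [531.68 205.54] 1.808 fr 5.0 ft -3.3 fz 0.7 w 19.4
13.38 1.613 [542.51 207.19] 1.602 fr 5.9 ft -2.7 fz 0.3 w 19.6
13.72 1.404 [553.68 206.52] 1.393 fr 6.7 ft -2.6 fz 0.0 w 19.4
14.05 1.194 [564.54 203.39] 1.182 fr 8.1 ft -2.4 fz -0.8 w 19.7
14.38 0.985 [574.56 197.99] 0.97 fr 7.5 ft -2.4 fz -0.4 w 19.5
14.72 0.775 [583.16 190.47] 0.756 fr 8.0 ft -1.6 fz -0.7 w 19.3
15.05 0.566 [589.95 181.22] 0.542 fr 6.9 ft -1.2 fz 0.9 w 19.6
15.38 0.356 [594.5  170.92] 0.33 fr 5.5 ft -2.7 fz 2.1 w 19.5
15.72 0.147 [596.66 160.31] 0.125 fr 6.9 ft -2.4 fz 4.2 w 19.6
16.05 -0.062 [596.58 149.56] -0.079 fr 4.1 ft -1.8 fz 5.2 w 19.3
16.3 -0.106 [596.37 148.12] -0.107 fr 5.4 ft -0.1 fz 4.8 w 19.5
16.55 -0.15 [596.03 146.13] -0.145 fr 6.2 ft 0.5 fz 4.9 w 19.4
16.8 -0.193 [595.6  143.89] -0.189 fr 5.7 ft 1.0 fz 5.7 w 19.7
17.05 -0.237 [595.03 141.66] -0.233 fr 5.5 ft 2.1 fz 4.6 w 19.8
17.3 -0.281 [594.85 141.2 ] -0.242 fr 7.7 ft 7.4 fz 1.1 w 19.4
17.55 -0.324 [594.79 141.05] -0.245 fr 8.6 ft 15.6 fz -4.4 w 19.8
```

The stop is at about −0.24 rad, where the tool stopped advancing and the tangential force rose to 15.6 N. I'll fit the circle from the measured path and back off two turns.

Run:
```python
from turn import *
from scipy.optimize import least_squares
L=np.load("L.npy");P=L[:,1:3]
k=least_squares(lambda x:np.hypot(P[:,0]-x[0],P[:,1]-x[1])-x[2],[544.2,153.7,52]).x
print("fit",k)
C0=np.array([544.2,153.7]);C=(k[:2]); R=52.2
ang=lambda p:np.arctan2(p[1]-C[1],p[0]-C[0])
a0=ang(P[-2])+.002; print("stop angle",a0)
a=a0;N=60;acc=0;pa=ang(readout.sense()["ee_pos"]);tot=pa-a0;L2=[]
for i in range(1,N):
    s,fr,ft,p=step(C,a0+i*4*np.pi/N)
    b=ang(p);tot+=(b-pa+np.pi)%(2*np.pi)-np.pi;pa=b;L2.append([tot,*p,fr,ft])
    if i%4==0 or i>56: print(round(s["t"],2),i*4*np.pi/N,round(tot,3),p.round(1),"fr %.1f ft %.1f fz %.1f w %.1f"%(fr,ft,(s["ft_force"]-f0)[2],s["width"]))
    if abs(fr)>35 or abs(ft)>35: print("ABORT");break
np.savez("st2.npz",C=C,a0=a0,L2=L2)
```

```text
fit [544.97401475 155.36075119  51.88994768]
stop angle -0.27468766002390804
18.95 0.8377580409572781 0.861 [588.3 184.1] fr 2.9 ft 2.4 fz 6.3 w 19.6
20.28 1.6755160819145563 1.706 [552.2 206.9] fr 0.3 ft 1.6 fz 9.8 w 19.6
21.62 2.5132741228718345 2.538 [511.8 195.4] fr -0.4 ft 2.3 fz 11.9 w 19.4
22.95 3.3510321638291125 3.372 [492.9 157.7] fr -2.7 ft 2.0 fz 8.8 w 19.8
24.28 4.1887902047863905 4.198 [508.1 118.7] fr -3.5 ft 2.9 fz 6.7 w 19.7
25.62 5.026548245743669 5.025 [547.  103.4] fr 0.0 ft 3.3 fz 7.4 w 19.9
26.95 5.8643062867009474 5.862 [584.9 122. ] fr 2.2 ft 2.7 fz 8.6 w 19.8
28.28 6.702064327658225 6.709 [596.3 163.2] fr 3.1 ft 1.8 fz 6.2 w 19.9
29.62 7.5398223686155035 7.564 [572.8 199.3] fr 2.8 ft 0.9 fz 7.2 w 19.5
30.95 8.377580409572781 8.404 [530.8 205.4] fr 1.2 ft 1.1 fz 9.9 w 19.5
32.28 9.215338450530059 9.24 [498.3 178.4] fr -0.9 ft 2.0 fz 11.6 w 19.5
33.62 10.053096491487338 10.075 [496.6 136.3] fr -3.9 ft 2.6 fz 7.8 w 19.9
34.95 10.890854532444617 10.894 [525.9 107. ] fr -2.7 ft 3.3 fz 6.1 w 19.7
36.28 11.728612573401895 11.726 [567.9 108.7] fr 1.1 ft 2.5 fz 7.6 w 19.6
36.62 11.938052083641214 11.934 [577.  114.4] fr 0.4 ft 2.3 fz 7.2 w 19.8
36.95 12.147491593880535 12.143 [584.8 122. ] fr 0.5 ft 2.6 fz 7.6 w 19.9
37.28 12.356931104119854 12.354 [590.9 131. ] fr 1.7 ft 2.4 fz 7.9 w 19.5
```

Run:
```python
from turn import *
d=np.load("st2.npz");C=d["C"];a0=d["a0"];L=np.load("L.npy")
ang=lambda p:np.arctan2(p[1]-C[1],p[0]-C[0])
def rep():
    r.sleep(.4);s=readout.sense();p=s["ee_pos"][:2]
    print(round(s["t"],2),p.round(2),"err rad",round(ang(p)-a0,4),(s["ft_force"]-f0).round(1),s["width"],abs(s["dq"]).max()); return ang(p)-a0
print(L[-3:,1:3])
step(C,a0-.06,52.2,30);e=rep()+.06
step(C,a0-e,52.2,20);rep()
T=camera("top");S=camera("scene")
cv2.imwrite("pics/end.png",np.hstack([S,T])[:,:,::-1][80:400,:,:][:, ::1] if 0 else cv2.resize(np.hstack([S[100:400,50:450],T[80:380,130:530]])[:,:,::-1],None,fx=1,fy=1))
```

```text
[[595.03227036 141.6574853 ]
 [594.85261881 141.19664936]
 [594.79059418 141.05330455]]
38.09 [593.84 137.67] err rad -0.0727 [1.8 0.9 9.2] 20.01273562477359 0.0010707323615919424
38.83 [594.96 140.95] err rad -0.006 [ 1.4 -0.2  8.5] 19.74307701905917 0.0022410556652772704
```

View pics/end.png

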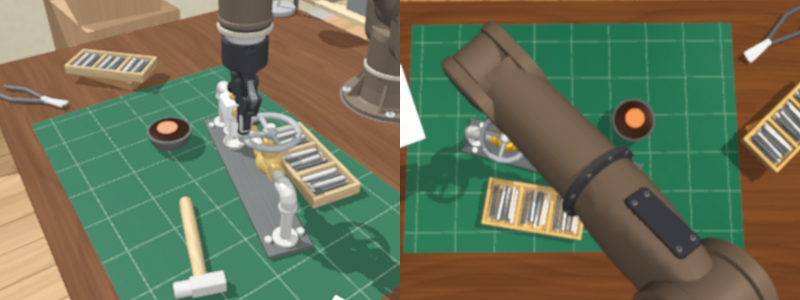

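The final picture shows the gripper holding the crank in the station's +x direction. The tray, bowl and hammer haven't moved. I'll make one small trim and hand in.

Run:
```python
from turn import *
d=np.load("st2.npz");C=d["C"];a0=d["a0"]
step(C,a0+.018,52.2,20);r.sleep(.5)
s=readout.sense();p=s["ee_pos"][:2];print(s["t"],np.arctan2(p[1]-C[1],p[0]-C[0])-a0,s["width"],s["ft_force"])
print(r.sign_off())
```

```text
39.6833 -0.004727403690077792 19.610846997563197 [ 0.34438252 -1.70807717 10.36068997]
the job is handed in; nothing more can be done
None
```

The job is handed in: the cap was pressed to its stop and sprang back, then the wheel was shut against its stop and backed off two turns to within about 0.005 rad by the tool position. The gripper is still holding the crank with the wheel at rest, the punch tray, pitch bowl and hammer look unmoved, and it took 39.7 s.

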